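# Find the hidden catch of a tank timer's battery tray

## Task

The battery tray of the pale grey timer box is shut behind a hidden catch: a square push plate set flush into the flat top panel, in the same plain plastic, somewhere along the panel's length. Feel along the panel with the closed fingertips until you find it, press it in so that the tray springs out of the front of the box, then let go of it and draw back, leaving the tray open. Only touch: do not pick up or shift the tub, spoon, drip cup or cave.

Things in the scene. Friction and masses are not known exactly. Their poses are not given: they have to be found in the camera images.
- timer: Pale grey plastic timer box fixed to the ledge, 130 (x) x 310 (y) x 82 mm high; origin at the centre of its underside, z up; its front, with the tray, looks to its -x. The level top panel is the middle 130 mm of its length; the two end housings (90 mm each along y) stand 4 mm higher than the panel.
- panel_mid (a point): Centre of the flat top panel, on its surface, 78 mm above the ledge, axes as the box: the panel reaches 65 mm either way along x and y and is rigid, except for one 50 x 50 mm opening with the catch's push plate in it, centred on the long centre line (x = 0) and anywhere from y = -40 to +40 mm, different in every start.
- catch (a joint): Push plate, 47 x 47 mm, same plastic as the panel, top 2 mm below the panel when free. Value: its travel straight down, m: 0 free, 0.006 fully in. Sprung: about 1.4 N starts it, about 4 N holds it fully in, and it comes back up when let go. It frees the tray at 0.0035.
- tray (a joint): How far the battery tray has come out of the box's front (towards the box's -x), m: 0 shut, 0.045 fully out. Once freed, its own spring drives it fully out in about 0.3 s and keeps it there; its front is 126 mm wide, from 9 to 46 mm above the ledge, smooth, without a handle.
- tub: Red plastic food tub with a twist cap, 76 mm across, 88 mm tall, loose on a clear 20 mm high, 180 mm wide turntable at the left; origin at its underside. A bystander.
- spoon: Stainless spoon, 160 mm long, lying loose beside the box's right (-y) end; origin on the ledge under its middle, handle to its -x. A bystander.
- cup: Glass drip cup, 60 mm across, 55 mm tall, loose beside the box's left (+y) end; origin at its underside. A bystander.
- cave: Smooth grey ceramic cave, an arch 100 x 128 x 74 mm high, loose at the right; origin at its underside. A bystander.

How it is judged:
By the outcome, as a careful person would: the job done as asked, in the order asked, and still so for the second after the job is handed in, with the robot touching nothing.
It also fails if it takes over 45 s, if anything falls off the work surface, if the arm or the gripper's body presses on something with over 40 N, if the wrist force passes 120 N, or if a joint passes its speed limit or range.

## Robot

A 6-joint arm with a two-finger parallel gripper is mounted at the origin on the work surface. World frame = base frame: x ahead of the robot, y to its left, z up, the work surface at z = 0. Lengths are in m, angles in rad, forces in N, time in s.
With the tool pointing down it reaches from about 0.325 to 1 m from the base axis. Payload 5.1 kg.
Tool frame: the origin (TCP) lies on the centre line of the jaws, within the pads' length; the fingertips stand 22 mm ahead of it and the grasp point (between the pads) lies 3 mm ahead of it; x points along the fingers, y is the direction in which the jaws open and shut, and the axes are right-handed (so a half turn about x gives the same grasp; the last joint's range is limited). The gripper opens to 85 mm and grips with 20 to 120 N. Pads are 22 mm wide; open, the fingers measure 114 mm over their backs; the gripper's body (76 mm by 85 mm) begins 54 mm behind the grasp point. The pads swing forward as they close: fully open they stand 13 mm farther back than shut.
Start: joints at [1.062, 0.124, 1.65, -0, 1.367, -0.083], TCP at [0.269, 0.592, 0.253] pointing down, gripper open.
Joint ranges: [-2.61, 2.61], [-1.02, 2.33], [0.03, 2.71], [-1.35, 4.49], [0.32, 2.68], [-2.91, 2.91]. Speed limits (rad/s): [2.57, 2.57, 3.14, 3.14, 3.14, 3.14].

## Interface

Orientations are given as a unit quaternion [x, y, z, w].
In Python, from cell import robot, viewer gives the robot as it stands.
- The arm moves only by the tool carry_out, never from a script. Its argument "deltas" is a list of rows, each an object of numbers: "dx", "dy", "dz": the shift along the tool's x, y, z in m; "roll": the turn about the tool's x in degrees; "hand": the finger opening in m, from 0 to 0.0854. A call has 1 to 10 rows; each row shifts and turns the pose as measured when the row begins, along the tool's axes as they then stand; what a row does not reach is not made up. A row lasts 1/10 s, in which the tool goes at most 50 mm and 8.59 degrees, less where a joint would pass 70% of its speed; a pose out of reach is approached as far as the arm can. A call is refused whole if a number of a shift passes 0.05 or a number of a turn 8.59, either way. A call with a gripper value outside its range is refused whole. The fingers move at their own pace and stop on an object; the grip force is fixed at half the most. Time passes only in rows, so rows that do not move let the fingers close. It gives the time, the measured TCP pose, the force and the opening at its end, in the units of the state.
- robot.state(): the state, without advancing time (a new reading comes with each control period).
- viewer.grab_frame(name): name is "scene" or "top"; returns a dict with "frame" (480x640x3 uint8, blue, green, red), "depth" (480x640 float32, m along the optical axis (not along the pixel's ray), 0 where there is no reading), "intrinsics" (3x3 intrinsics, pixels), "view" (4x4, takes a point from world to camera coordinates). Camera axes: x right, y down, z forward; pixel columns grow to the right and rows downward; lengths in m; the calibration is good to about 2 mm. A picture is of the moment at which its call begins.
- robot.close_job(): hands the job in, once; it reports no verdict.
The state is a dict: "time_s": time; "qpos": joint angles; "qd": joint speeds; "tau": joint torques, N m; "ee_pos": TCP position; "tool_rot": TCP orientation; "ft_force": force on the tool from outside, world axes, zero at the start; "moment": the same for the moment, N m; "finger_gap": opening from 0.0 (shut) to 1.0 (fully open).
Only numpy, scipy, OpenCV 4.12 (cv2) and the standard library are available. Lean on these libraries where they do the work, as an engineer would, in place of code of your own. Each camera call takes 0.05 s, during which the arm holds its last target. There are 200 camera calls.

## Working session

There is one attempt and no reset: what is moved stays moved. The work goes in short steps, Python scripts to look and compute and a tool call to move; the robot and the scene stay as the last step left them, time stands still between calls to the robot, and variables do not carry over. Pictures are saved under pics/ and viewed, about 8 in all and at most 12, crops included, and the job is handed in when it is done.

Besides the shell and the picture viewer there is one more tool, called after "Call:" in YAML: its name, and indented under it one key for each argument. carry_out: Moves the arm, as the interface text tells. Its arguments: {"type":"object","properties":{"deltas":{"type":"array","items":{"type":"object","properties":{"dx":{"type":"number"},"dy":{"type":"number"},"dz":{"type":"number"},"roll":{"type":"number"},"hand":{"type":"number"}}}}},"required":["deltas"]}

```bash
mkdir -p pics; python3 - <<'E'
from cell import robot, viewer
import cv2,numpy as np
for n in("scene","top"):
    f=viewer.grab_frame(n); cv2.imwrite(f"pics/{n}1.png",f["frame"]); np.savez(f"{n}1.npz",**f)
    print(n,np.round(f["intrinsics"],1).tolist(),np.round(f["view"],3).tolist())
s=robot.state();print({k:np.round(v,4).tolist() for k,v in s.items()})
E
```

```text
scene [[587.8, 0.0, 314.2], [0.0, 587.8, 238.3], [0.0, 0.0, 1.0]] [[-0.479, 0.878, -0.011, 0.269], [0.654, 0.349, -0.672, -0.314], [-0.586, -0.328, -0.741, 1.743], [0.0, 0.0, 0.0, 1.0]]
top [[594.6, 0.0, 318.1], [0.0, 594.6, 241.5], [0.0, 0.0, 1.0]] [[0.025, -1.0, 0.014, -0.016], [-0.995, -0.026, -0.101, 0.561], [0.102, -0.012, -0.995, 1.839], [0.0, 0.0, 0.0, 1.0]]
{'time_s': 0.1, 'qpos': [1.0624, 0.1244, 1.6515, -0.0, 1.3675, -0.0826], 'qd': [0.0007, 0.0005, -0.0019, -0.0013, -0.0012, -0.0008], 'tau': [-0.0005, -42.4931, -36.6653, -0.0001, 0.0039, -0.0], 'ee_pos': [0.2683, 0.5915, 0.2522], 'tool_rot': [0.1488, 0.6913, -0.1501, 0.6909], 'ft_force': [-0.1403, 0.6141, 0.4796], 'moment': [0.0201, 0.065, 0.0379], 'finger_gap': 1.0022}
```

View pics/top1.png

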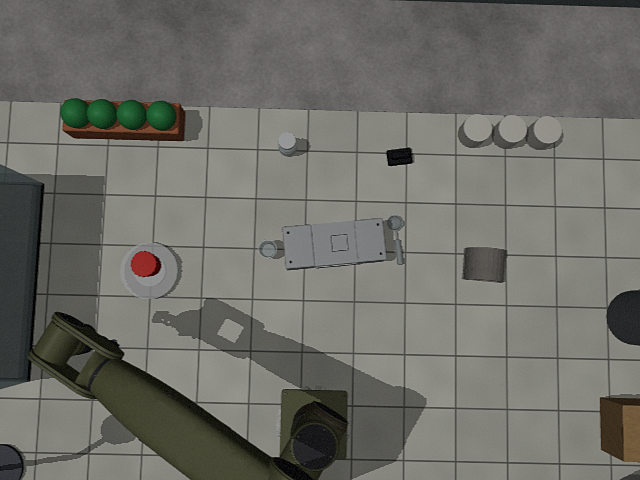

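View pics/scene1.png

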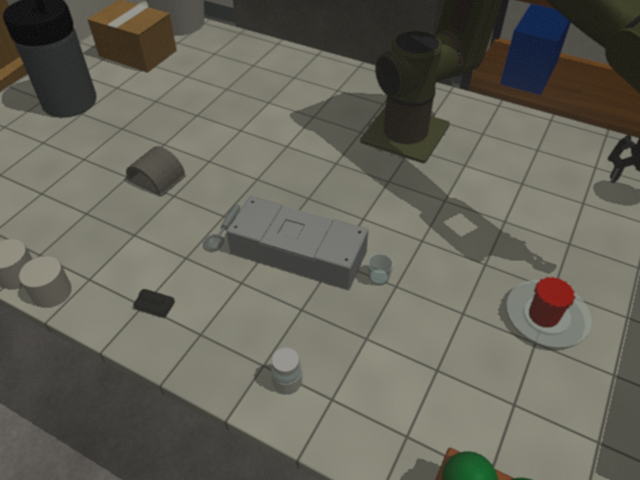

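The top view shows the box with corners near (283,228), (382,219), (385,262) and (287,270). There is a faint square outline at about (340,243). The tub is at (145,264), the cup at (269,249) and the spoon at (397,235). Next I'll measure these.

```bash
cat > h.py <<'E'
import numpy as np,cv2
def load(n):
    d=np.load(n); return d["frame"],d["depth"],d["intrinsics"],d["view"]
def world(dep,K,V):
    v,u=np.indices(dep.shape); z=dep
    P=np.stack([(u-K[0,2])*z/K[0,0],(v-K[1,2])*z/K[1,1],z],-1)
    return (P-V[:3,3])@V[:3,:3]
def ray(u,v,K,V,h):
    d=np.array([(u-K[0,2])/K[0,0],(v-K[1,2])/K[1,1],1])@V[:3,:3]; c=-V[:3,3]@V[:3,:3]
    return c+d*(h-c[2])/d[2]
E
python3 - <<'E'
from h import *
f,d,K,V=load("top1.npz"); W=world(d,K,V)
m=(W[...,2]>.06)&(W[...,2]<.1)&(d>0); m[:,:250]=0;m[:,420:]=0;m[:200]=0;m[290:]=0
n,l,st,c=cv2.connectedComponentsWithStats(m.astype(np.uint8)); i=1+np.argmax(st[1:,4]); m=l==i
p=W[m]; r=cv2.minAreaRect(p[:,:2].astype(np.float32)); print("top",r,np.median(p[:,2]),st[i])
for n,uv in dict(c1=(283,228),c2=(382,219),c3=(385,262),c4=(287,270)).items(): print(n,ray(*uv,K,V,.082))
print("sq",ray(340,243,K,V,.078))
f2,d2,K2,V2=load("scene1.npz"); print("sq scene",ray(291,229,K2,V2,.078))
W2=world(d2,K2,V2); m2=(W2[...,2]>.07)&(W2[...,2]<.095)&(d2>0);m2[:,:225]=0;m2[:,370:]=0;m2[:190]=0;m2[290:]=0
print(cv2.minAreaRect(W2[m2][:,:2].astype(np.float32)))
a=cv2.resize(f[205:285,255:415],None,fx=5,fy=5,interpolation=cv2.INTER_CUBIC)
b=cv2.resize(f2[190:290,210:400],None,fx=4.2,fy=4.2,interpolation=cv2.INTER_CUBIC)[:190]
b=cv2.resize(b,(800,190)) if b.shape[1]!=800 else b
cv2.imwrite("pics/crop.png",cv2.convertScaleAbs(np.vstack([a,b]),alpha=1.3))
E
```

```text
top ((0.5535287857055664, -0.05092437565326691), (0.13112302124500275, 0.3114679753780365), 6.745055675506592) 0.07988858219563408 [ 283  218  104   51 4266]
c1 [0.59431117 0.10731342 0.082     ]
c2 [ 0.63018779 -0.1951395   0.082     ]
c3 [ 0.49832147 -0.20612499  0.082     ]
c4 [0.46633437 0.09124059 0.082     ]
sq [ 0.55324839 -0.06803784  0.078     ]
sq scene [ 0.56026481 -0.06233129  0.078     ]
((0.5583679676055908, -0.047455668449401855), (0.13659727573394775, 0.31255316734313965), 6.1408371925354)
```

View pics/crop.png

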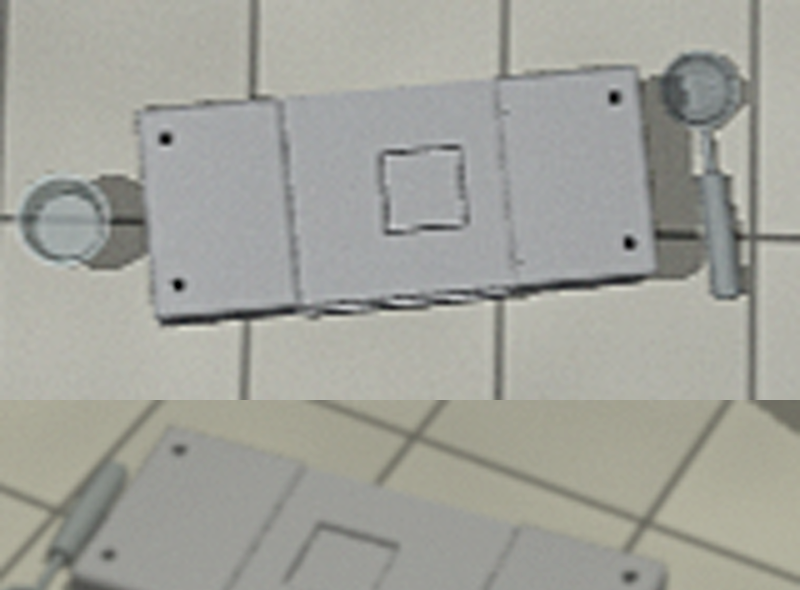

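The crop shows a square outline about 80 px wide on the panel at (425,190), which is top pixel (340,243). That puts it roughly 17 mm to the -y side of the panel centre. I'll confirm it by touch. Now I'll work out the approach in tool axes.

```bash
cat >> h.py <<'E'
from scipy.spatial.transform import Rotation as Ro
BY=np.radians(6.7); BX=np.array([np.cos(BY),np.sin(BY),0]); BYv=np.array([-np.sin(BY),np.cos(BY),0])
C=np.array([.5545,-.050,0])
def report(goal=None):
    from cell import robot
    s=robot.state(); R=Ro.from_quat(s["tool_rot"]).as_matrix(); p=np.array(s["ee_pos"])
    print("t",s["time_s"],"p",np.round(p,4),"F",np.round(s["ft_force"],2),"gap",round(float(s["finger_gap"]),3))
    print("R",np.round(R,3).tolist(),"tool y in box deg",np.degrees(np.arctan2(R[1,1],R[0,1]))-6.7)
    print("box xy of TCP",np.round([(p-C)@BX,(p-C)@BYv],4),"tip z",round((p+R[:,0]*.022)[2],4))
    if goal is not None: print("tool delta",np.round(R.T@(np.array(goal)-p),4))
E
python3 -c "
from h import *
report(C+BYv*.035+[0,0,.15])"
```

```text
t 0.1 p [0.2683 0.5915 0.2522] F [-0.14  0.61  0.48] gap 1.002
R [[-0.001, 0.413, 0.911], [-0.002, 0.911, -0.413], [-1.0, -0.002, -0.0]] tool y in box deg 58.902379071267845
box xy of TCP [-0.2094  0.6705] tip z 0.2302
tool delta [ 0.1029 -0.4358  0.5076]
```

Call:
carry_out:
  deltas:
    - {"dy": -0.029, "dz": 0.034, "hand": 0}
    - {"dy": -0.029, "dz": 0.034, "hand": 0}
    - {"dy": -0.029, "dz": 0.034, "hand": 0}
    - {"dy": -0.029, "dz": 0.034, "hand": 0}
    - {"dy": -0.029, "dz": 0.034, "hand": 0}
    - {"dy": -0.029, "dz": 0.034, "hand": 0}
    - {"dy": -0.029, "dz": 0.034, "hand": 0}
    - {"dy": -0.029, "dz": 0.034, "hand": 0}
    - {"dy": -0.029, "dz": 0.034, "hand": 0}
    - {"dy": -0.029, "dz": 0.034, "hand": 0}

```text
invalid input
```

Call:
carry_out:
  deltas:
    - {"dy": -0.029, "dz": 0.034, "hand": 0}
    - {"dy": -0.029, "dz": 0.034, "hand": 0}
    - {"dy": -0.029, "dz": 0.034, "hand": 0}
    - {"hand": 0}
    - {"roll": -8, "hand": 0}
    - {"roll": -8, "hand": 0}
    - {"roll": -8, "hand": 0}
    - {"roll": -7, "hand": 0}
    - {"hand": 0}
    - {"hand": 0}

```text
invalid input
```

```bash
python3 -c "
from h import *
report(C+BYv*.035+[0,0,.12])"
```

```text
t 0.1 p [0.2683 0.5915 0.2522] F [-0.14  0.61  0.48] gap 1.002
R [[-0.001, 0.413, 0.911], [-0.002, 0.911, -0.413], [-1.0, -0.002, -0.0]] tool y in box deg 58.902379071267845
box xy of TCP [-0.2094  0.6705] tip z 0.2302
tool delta [ 0.1329 -0.4357  0.5076]
```

Both calls were refused as invalid, so I'll try rows with every field filled in.

Call:
carry_out:
  deltas:
    - {"dx": 0.0, "dy": -0.029, "dz": 0.034, "roll": 0.0, "hand": 0.0}
    - {"dx": 0.0, "dy": -0.029, "dz": 0.034, "roll": 0.0, "hand": 0.0}

```text
time_s: 0.3
ee_pos: [0.3047, 0.5117, 0.2502]
tool_rot: [0.146, 0.692, -0.148, 0.691]
ft_force: [1.5, 0.6, -0.5]
finger_gap: 0.69
```

Call:
carry_out:
  deltas:
    - {"dx": 0.0, "dy": -0.029, "dz": 0.034, "roll": 0.0, "hand": 0.0}
    - {"dx": 0.0, "dy": -0.029, "dz": 0.034, "roll": 0.0, "hand": 0.0}
    - {"dx": 0.0, "dy": -0.029, "dz": 0.034, "roll": 0.0, "hand": 0.0}
    - {"dx": 0.0, "dy": -0.029, "dz": 0.034, "roll": 0.0, "hand": 0.0}
    - {"dx": 0.0, "dy": -0.029, "dz": 0.034, "roll": 0.0, "hand": 0.0}
    - {"dx": 0.0, "dy": -0.029, "dz": 0.034, "roll": 0.0, "hand": 0.0}
    - {"dx": 0.0, "dy": -0.029, "dz": 0.034, "roll": 0.0, "hand": 0.0}
    - {"dx": 0.0, "dy": -0.029, "dz": 0.034, "roll": 0.0, "hand": 0.0}
    - {"dx": 0.0, "dy": -0.029, "dz": 0.034, "roll": 0.0, "hand": 0.0}
    - {"dx": 0.0, "dy": -0.029, "dz": 0.034, "roll": 0.0, "hand": 0.0}

```text
time_s: 1.3
ee_pos: [0.4998, 0.0914, 0.2464]
tool_rot: [0.143, 0.694, -0.148, 0.69]
ft_force: [1.0, 0.7, -0.4]
finger_gap: 0.003
```

Call:
carry_out:
  deltas:
    - {"dx": 0.0, "dy": 0.0, "dz": 0.0, "roll": 0.0, "hand": 0.0}
    - {"dx": 0.0, "dy": 0.0, "dz": 0.0, "roll": -8.0, "hand": 0.0}
    - {"dx": 0.0, "dy": 0.0, "dz": 0.0, "roll": -8.0, "hand": 0.0}
    - {"dx": 0.0, "dy": 0.0, "dz": 0.0, "roll": -8.0, "hand": 0.0}
    - {"dx": 0.0, "dy": 0.0, "dz": 0.0, "roll": -7.0, "hand": 0.0}
    - {"dx": 0.0, "dy": 0.0, "dz": 0.0, "roll": 0.0, "hand": 0.0}

```text
time_s: 1.9
ee_pos: [0.499, 0.0879, 0.2432]
tool_rot: [-0.051, 0.71, 0.047, 0.701]
ft_force: [-0.7, -0.1, -0.2]
finger_gap: -0.001
```

```bash
python3 -c "
from h import *
report(C+BYv*.035+[0,0,.12])"
```

```text
t 1.9 p [0.499  0.0879 0.2432] F [-0.66 -0.12 -0.17] gap -0.001
R [[-0.013, -0.138, 0.99], [-0.006, 0.99, 0.138], [-1.0, -0.004, -0.014]] tool y in box deg 91.21057809357609
box xy of TCP [-0.0391  0.1434] tip z 0.2212
tool delta [ 0.1231 -0.1087  0.0384]
```

Call:
carry_out:
  deltas:
    - {"dx": 0.02, "dy": -0.037, "dz": 0.013, "roll": 0.0, "hand": 0.0}
    - {"dx": 0.02, "dy": -0.037, "dz": 0.013, "roll": 0.0, "hand": 0.0}
    - {"dx": 0.03, "dy": -0.035, "dz": 0.013, "roll": 0.0, "hand": 0.0}
    - {"dx": 0.03, "dy": 0.0, "dz": 0.0, "roll": 0.0, "hand": 0.0}
    - {"dx": 0.02, "dy": 0.0, "dz": 0.0, "roll": 0.0, "hand": 0.0}
    - {"dx": 0.0, "dy": 0.0, "dz": 0.0, "roll": 0.0, "hand": 0.0}

```text
time_s: 2.5
ee_pos: [0.5532, -0.0145, 0.1203]
tool_rot: [-0.046, 0.709, 0.044, 0.702]
ft_force: [0.0, 0.3, -0.1]
finger_gap: 0.003
```

```bash
python3 -c "
from h import *
report(C+BYv*.035+[0,0,.105])"
```

```text
t 2.5 p [ 0.5532 -0.0145  0.1203] F [ 0.03  0.27 -0.12] gap 0.003
R [[-0.009, -0.126, 0.992], [-0.004, 0.992, 0.126], [-1.0, -0.002, -0.01]] tool y in box deg 90.53330646579252
box xy of TCP [0.0028 0.0354] tip z 0.0983
tool delta [ 0.0153 -0.0004 -0.0027]
```

Call:
carry_out:
  deltas:
    - {"dx": 0.006, "dy": 0.0, "dz": 0.0, "roll": 0.0, "hand": 0.0}
    - {"dx": 0.006, "dy": 0.0, "dz": 0.0, "roll": 0.0, "hand": 0.0}
    - {"dx": 0.003, "dy": 0.0, "dz": -0.002, "roll": 0.0, "hand": 0.0}
    - {"dx": 0.0, "dy": 0.0, "dz": 0.0, "roll": 0.0, "hand": 0.0}

```text
time_s: 2.9
ee_pos: [0.5521, -0.0131, 0.1071]
tool_rot: [-0.045, 0.708, 0.043, 0.704]
ft_force: [-1.5, 1.0, -0.1]
finger_gap: -0.001
```

Call:
carry_out:
  deltas:
    - {"dx": 0.002, "dy": 0.0, "dz": 0.0, "roll": 0.0, "hand": 0.0}

```text
time_s: 3.0
ee_pos: [0.5528, -0.013, 0.1063]
tool_rot: [-0.046, 0.707, 0.043, 0.704]
ft_force: [-0.4, -0.7, 0.1]
finger_gap: 0.001
```

Call:
carry_out:
  deltas:
    - {"dx": 0.002, "dy": 0.0, "dz": 0.0, "roll": 0.0, "hand": 0.0}

```text
time_s: 3.1
ee_pos: [0.5531, -0.013, 0.1048]
tool_rot: [-0.046, 0.707, 0.043, 0.705]
ft_force: [0.1, -0.6, -0.1]
finger_gap: 0.002
```

Call:
carry_out:
  deltas:
    - {"dx": 0.002, "dy": 0.0, "dz": 0.0, "roll": 0.0, "hand": 0.0}

```text
time_s: 3.2
ee_pos: [0.5535, -0.013, 0.1032]
tool_rot: [-0.046, 0.706, 0.043, 0.705]
ft_force: [-0.2, -0.2, 0.2]
finger_gap: 0.002
```

Call:
carry_out:
  deltas:
    - {"dx": 0.002, "dy": 0.0, "dz": 0.0, "roll": 0.0, "hand": 0.0}

```text
time_s: 3.3
ee_pos: [0.5536, -0.013, 0.1013]
tool_rot: [-0.046, 0.706, 0.043, 0.705]
ft_force: [-0.0, -0.4, 0.8]
finger_gap: -0.0
```

Call:
carry_out:
  deltas:
    - {"dx": 0.002, "dy": 0.0, "dz": 0.0, "roll": 0.0, "hand": 0.0}

```text
time_s: 3.4
ee_pos: [0.5538, -0.013, 0.1]
tool_rot: [-0.046, 0.706, 0.043, 0.705]
ft_force: [-4.9, 1.3, 14.5]
finger_gap: -0.0
```

Firm contact at TCP z = 0.100 (14.5 N), so the panel is rigid here and the surface height is known. I'll lift clear and feel further toward the -y side.

Call:
carry_out:
  deltas:
    - {"dx": -0.006, "dy": 0.0, "dz": 0.0, "roll": 0.0, "hand": 0.0}
    - {"dx": 0.0, "dy": -0.026, "dz": 0.0, "roll": 0.0, "hand": 0.0}
    - {"dx": 0.0, "dy": -0.026, "dz": 0.0, "roll": 0.0, "hand": 0.0}
    - {"dx": 0.0, "dy": 0.0, "dz": 0.0, "roll": 0.0, "hand": 0.0}

```text
time_s: 3.8
ee_pos: [0.5611, -0.0655, 0.1074]
tool_rot: [-0.047, 0.706, 0.043, 0.706]
ft_force: [-0.2, -0.1, -0.2]
finger_gap: -0.003
```

```bash
python3 -c "
from h import *
report(C-BYv*.018+[0,0,.100])"
```

```text
t 3.8 p [ 0.5611 -0.0655  0.1074] F [-0.22 -0.07 -0.23] gap -0.003
R [[0.001, -0.127, 0.992], [-0.004, 0.992, 0.127], [-1.0, -0.005, 0.0]] tool y in box deg 90.58276129206587
box xy of TCP [ 0.0048 -0.0161] tip z 0.0854
tool delta [ 0.0074 -0.0018 -0.0048]
```

Call:
carry_out:
  deltas:
    - {"dx": 0.003, "dy": -0.002, "dz": -0.005, "roll": 0.0, "hand": 0.0}
    - {"dx": 0.003, "dy": 0.0, "dz": 0.0, "roll": 0.0, "hand": 0.0}

```text
time_s: 4.0
ee_pos: [0.5563, -0.068, 0.1016]
tool_rot: [-0.046, 0.705, 0.043, 0.706]
ft_force: [-0.2, -0.2, 0.0]
finger_gap: 0.004
```

Call:
carry_out:
  deltas:
    - {"dx": 0.002, "dy": 0.0, "dz": 0.0, "roll": 0.0, "hand": 0.0}

```text
time_s: 4.1
ee_pos: [0.5559, -0.0674, 0.0991]
tool_rot: [-0.046, 0.705, 0.043, 0.706]
ft_force: [-0.4, 0.7, 0.3]
finger_gap: 0.0
```

Call:
carry_out:
  deltas:
    - {"dx": 0.002, "dy": 0.0, "dz": 0.0, "roll": 0.0, "hand": 0.0}

```text
time_s: 4.2
ee_pos: [0.5558, -0.0671, 0.097]
tool_rot: [-0.047, 0.705, 0.044, 0.706]
ft_force: [-0.2, -0.7, 3.0]
finger_gap: 0.003
```

Call:
carry_out:
  deltas:
    - {"dx": 0.002, "dy": 0.0, "dz": 0.0, "roll": 0.0, "hand": 0.0}

```text
time_s: 4.3
ee_pos: [0.5558, -0.067, 0.0953]
tool_rot: [-0.047, 0.705, 0.044, 0.706]
ft_force: [-2.2, -2.2, 4.6]
finger_gap: -0.0
```

The fingertips are now 4.7 mm below the panel with only about 3–5 N of force, so this is the sprung plate. I'll press further to free the tray.

Call:
carry_out:
  deltas:
    - {"dx": 0.002, "dy": 0.0, "dz": 0.0, "roll": 0.0, "hand": 0.0}
    - {"dx": 0.001, "dy": 0.0, "dz": 0.0, "roll": 0.0, "hand": 0.0}
    - {"dx": 0.0, "dy": 0.0, "dz": 0.0, "roll": 0.0, "hand": 0.0}

```text
time_s: 4.6
ee_pos: [0.556, -0.0669, 0.0926]
tool_rot: [-0.048, 0.706, 0.044, 0.706]
ft_force: [-1.2, -2.9, 3.5]
finger_gap: -0.003
```

```bash
python3 - <<'E'
from h import *
from cell import viewer
f=viewer.grab_frame("top"); np.savez("top2.npz",**f)
cv2.imwrite("pics/top2.png",cv2.resize(f["frame"][195:305,240:420],None,fx=4,fy=4)); report()
E
```

```text
t 4.65 p [ 0.556  -0.0669  0.0927] F [-1.38 -1.94  3.09] gap -0.001
R [[0.001, -0.129, 0.992], [-0.006, 0.992, 0.129], [-1.0, -0.006, -0.0]] tool y in box deg 90.71467019299332
box xy of TCP [-0.0005 -0.017 ] tip z 0.0707
```

View pics/top2.png

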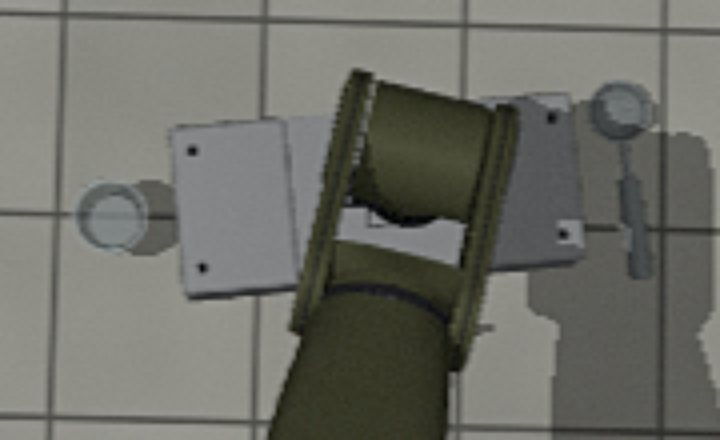

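The arm hides the front of the box here, though a small bit shows at (485,328). Plate travel is about 5.4 mm, past the 3.5 mm release point. I'll let go by lifting straight up, draw back to the left, and look again.

Call:
carry_out:
  deltas:
    - {"dx": -0.01, "dy": 0.0, "dz": 0.0, "roll": 0.0, "hand": 0.0}
    - {"dx": -0.03, "dy": 0.0, "dz": 0.0, "roll": 0.0, "hand": 0.0}
    - {"dx": -0.04, "dy": 0.0, "dz": 0.0, "roll": 0.0, "hand": 0.0}
    - {"dx": -0.04, "dy": 0.0, "dz": 0.0, "roll": 0.0, "hand": 0.0}
    - {"dx": -0.03, "dy": 0.03, "dz": 0.0, "roll": 0.0, "hand": 0.0}
    - {"dx": 0.0, "dy": 0.045, "dz": 0.0, "roll": 0.0, "hand": 0.0}
    - {"dx": 0.0, "dy": 0.045, "dz": 0.0, "roll": 0.0, "hand": 0.0}
    - {"dx": 0.0, "dy": 0.045, "dz": 0.0, "roll": 0.0, "hand": 0.0}
    - {"dx": 0.0, "dy": 0.045, "dz": 0.0, "roll": 0.0, "hand": 0.0}
    - {"dx": 0.0, "dy": 0.0, "dz": 0.0, "roll": 0.0, "hand": 0.0}

```text
time_s: 5.65
ee_pos: [0.5282, 0.1522, 0.2526]
tool_rot: [-0.042, 0.704, 0.046, 0.708]
ft_force: [0.1, -0.2, 0.6]
finger_gap: -0.002
```

Call:
carry_out:
  deltas:
    - {"dx": 0.0, "dy": 0.045, "dz": -0.01, "roll": 0.0, "hand": 0.0}
    - {"dx": 0.0, "dy": 0.045, "dz": -0.01, "roll": 0.0, "hand": 0.0}
    - {"dx": 0.0, "dy": 0.045, "dz": -0.01, "roll": 0.0, "hand": 0.0}
    - {"dx": 0.0, "dy": 0.0, "dz": 0.0, "roll": 0.0, "hand": 0.0}
    - {"dx": 0.0, "dy": 0.0, "dz": 0.0, "roll": 0.0, "hand": 0.0}

```text
time_s: 6.15
ee_pos: [0.4803, 0.2855, 0.2539]
tool_rot: [-0.041, 0.703, 0.047, 0.708]
ft_force: [-0.4, 0.1, 0.9]
finger_gap: 0.001
```

```bash
python3 - <<'E'
from h import *
from cell import viewer
f=viewer.grab_frame("top"); np.savez("top3.npz",**f)
cv2.imwrite("pics/top3.png",cv2.resize(f["frame"][195:305,110:420],None,fx=2.5,fy=2.5)); report()
W=world(f["depth"],f["intrinsics"],f["view"]); D=W-C
bx,by=D@BX,D@BYv; m=(bx<-.07)&(bx>-.14)&(abs(by)<.1)&(W[...,2]>.03)&(W[...,2]<.06)
print("tray px",m.sum(), bx[m].min() if m.any() else None, by[m].min() if m.any() else None, by[m].max() if m.any() else None,np.median(W[...,2][m]))
E
```

```text
t 6.2 p [0.4804 0.2852 0.2539] F [-0.12 -0.96 -0.34] gap -0.003
R [[0.006, -0.123, 0.992], [0.008, 0.992, 0.123], [-1.0, 0.008, 0.007]] tool y in box deg 90.36044585037173
box xy of TCP [-0.0345  0.3416] tip z 0.2319
tray px 161 -0.11400164442453227 -0.06194955872563731 0.06250860176841862 0.041017581786636274
```

View pics/top3.png

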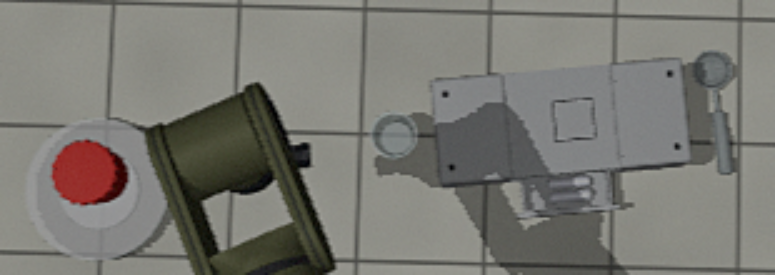

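The picture shows the tray out at about (572,192), with batteries visible. Its front measures about 49 mm ahead of the box face, which is fully out within camera error. The tub, cup and spoon are where they were, and the arm is clear of everything. I'll hand the job in.

```bash
python3 -c "
from cell import robot
print(robot.close_job())"
```

```text
the job is handed in; nothing more can be done
None
```

The battery tray is open, and I handed the job in at about 6.2 s of the 45 s allowed.

- **Finding the catch:** The cameras showed a faint square outline on the panel, about 17 mm to the -y side of its centre. I felt with the closed fingertips at +35 mm first, where the panel was rigid (14.5 N). I then lifted and felt at -17 mm, where the surface sat lower and gave way at 3–5 N.
- **Pressing and letting go:** I pressed the plate in by about 5.4 mm, past the 3.5 mm that frees the tray. Then I lifted straight up and drew back to the left.
- **Last checks:** The final top picture and depth show the tray out by about 45–49 mm and 125 mm wide. By eye, the tub, cup and spoon are where they were. The final crop did not include the cave, but the arm never went near it. The arm is clear of everything, with force readings under about 1 N, which is noise.
- **What failed or disagreed:** My first two move calls were refused as invalid because rows left out some fields, and nothing moved. The two cameras differed by about 7–9 mm on the plate's position. The top camera's estimate was the one touch confirmed.

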